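Bring the tall tumbler round to the price card

TASK

The cup is standing at the price card of the revolving display: turn the display, by gently pushing on its pegs with one finger, until the tall tumbler stands squarely in front of the card instead. Do not pinch the pegs, do not touch, lift or upset any of the ware on the display, leave everything else on the table alone, and finish with the display at rest.

Things in the scene. Friction and masses are not known exactly. Their poses are not given: they have to be found in the camera images.
- stand: Fixed steel foot of the revolving display: disc 170 mm across, 12 mm high, origin under its centre, on the table and the turning axis. Its +x axis points from the turning axis to the blank white price card: a 6 mm high strip leads to a wooden holder 190 mm from the axis, 66 mm wide, card top 54 mm above the table. The stand may be yawed.
- carousel: Turning top: wooden disc 210 mm across, 14 mm thick, upper face 28 mm above the table; origin on the axis, 14 mm up. Four flat arms 18 mm wide, a quarter turn apart, reach 153 mm out, each with an upright peg (peg 0 along its +x, peg 1 along +y, ...). Turns either way, over a full turn, about the vertical against slight friction (about 1 N at a peg), stays where left, and carries the ware round.
- peg0 (a point): Centre of the top end of peg 0 of the carousel: upright round wooden peg 14 mm in diameter, 140 mm from the turning axis, standing on its arm from 25 to 97 mm above the table.
- peg1 (a point): Centre of the top end of peg 1 of the carousel: upright round wooden peg 14 mm in diameter, 140 mm from the turning axis, standing on its arm from 25 to 97 mm above the table.
- peg2 (a point): Centre of the top end of peg 2 of the carousel: upright round wooden peg 14 mm in diameter, 140 mm from the turning axis, standing on its arm from 25 to 97 mm above the table.
- peg3 (a point): Centre of the top end of peg 3 of the carousel: upright round wooden peg 14 mm in diameter, 140 mm from the turning axis, standing on its arm from 25 to 97 mm above the table.
- tumbler: The tallest thing on the carousel: white stoneware, open, no handle, 54 mm across, 85 mm tall (rim 113 mm above the table). Loose on the disc, centre 50 to 70 mm from the axis, a quarter or half turn from the card at the start. Origin at the centre of its underside. Squarely in front of the card = its centre on the line from the turning axis to the card.
- cup: Cup that stands at the card at the start: white stoneware, open, no handle, 60 mm across, 50 mm tall, loose on the disc. Origin at the centre of its underside.
- bowl: Low bowl, white stoneware, 68 mm across, 32 mm tall, loose on the disc. Origin at the centre of its underside.
- jar: Squat closed jar, white stoneware with a wooden lid, 54 mm across, 50 mm tall, loose on the disc. Origin at the centre of its underside.
- glass: Green glass tumbler, 68 mm across, 65 mm tall, loose on the table beside the display; to be left alone. Origin at the centre of its underside.
- canister: Steel canister, 60 mm across, 65 mm tall, loose on the table on the other side of the display; to be left alone. Origin at the centre of its underside.
- flask: Steel flask, 68 mm across, 170 mm tall, loose on the table to the robot's right; to be left alone. Origin at the centre of its underside.
- pot: Steel pot, 110 mm across, 80 mm tall, loose on the table to the robot's left; to be left alone. Origin at the centre of its underside.
- spoon: Spoon lying on the table to the robot's right; to be left alone.
- coasters: Block of cork coasters, 95 x 95 x 30 mm, on the table to the robot's left; to be left alone. Origin at the centre of its underside.
Things that resemble listed ones, but are neither listed nor needed, are in the scene too. Leave any pink look-alike of the tumbler alone.

How it is judged:
At the end, for the whole second after the job is handed in: The tumbler's centre is within 12 mm to either side of the line from the turning axis to the card, on the card's side of the axis (30 to 90 mm from it); all four pieces of ware stand upright (within 0.1 rad) on the disc; the carousel is at rest (below 0.05 rad/s) (y of tumbler in the frame of stand between -0.012 and 0.012 m and x of tumbler in the frame of stand between 0.03 and 0.09 m and angular speed of carousel below 0.05 rad/s and angle between each of cup, tumbler, bowl, jar's own z axis and vertical below 0.1 rad and height (world z) of cup between 0.022 and 0.034 m and height (world z) of tumbler between 0.022 and 0.034 m and height (world z) of bowl between 0.022 and 0.034 m and height (world z) of jar between 0.022 and 0.034 m); the robot touches nothing.
It fails at once if a peg or the disc is pinched, or pushed with more than 25 N (contact force between the fingers and carousel above 25 N).
It fails at once if the robot touches ware on the display (contact force between any of the fingers, the arm and cup above 0.5 N or contact force between any of the fingers, the arm and tumbler above 0.5 N or contact force between any of the fingers, the arm and bowl above 0.5 N or contact force between any of the fingers, the arm and jar above 0.5 N).
It fails at once if ware is lifted off the display, dropped from it or tipped (height (world z) of any of cup, tumbler, bowl, jar above 0.045 m or height (world z) of any of cup, tumbler, bowl, jar below 0.018 m or angle between any of cup, tumbler, bowl, jar's own z axis and vertical above 0.3 rad).
It fails at once if something else on the table is moved by more than 20 mm (distance of any of glass, canister, flask, pot, spoon, coasters from where it was at the start of the episode above 0.02 m).
It also fails if it takes over 54 s, if anything falls off the work surface, if the arm or the gripper's body presses on something with over 40 N, if the wrist force passes 120 N, or if a joint passes its speed limit or range.

ROBOT

A 6-joint arm with a two-finger parallel gripper is mounted at the origin on the work surface. World frame = base frame: x ahead of the robot, y to its left, z up, the work surface at z = 0. Lengths are in m, angles in rad, forces in N, time in s.
With the tool pointing down it reaches from about 0.35 to 0.775 m from the base axis. Payload 5.5 kg.
Tool frame: the origin (TCP) lies between the finger pads; the fingertips stand 8 mm ahead of it and the grasp point (between the pads) lies 11 mm behind it; z points along the fingers, y is the line along which they close (so a half turn about z gives the same grasp; the last joint's range is limited). The gripper opens to 85 mm and grips with 20 to 120 N. Pads are 22 mm wide; open, the fingers measure 114 mm over their backs; the gripper's body (76 mm by 85 mm) begins 54 mm behind the grasp point. The pads swing forward as they close: fully open they stand 13 mm farther back than shut.
Start: joints at [1.078, 0.313, 0.046, 1.304, 0, 1.431], TCP at [0.199, 0.54, 0.239] pointing down, gripper open.
Joint ranges: [-2.76, 2.76], [-0.86, 1.69], [-1.03, 1.26], [-2.2, 2.34], [-1.47, 1.5], [-3.14, 3.14]. Speed limits (rad/s): [2.57, 2.57, 3.14, 3.14, 3.14, 3.14].

INTERFACE

Orientations are given as a unit quaternion [w, x, y, z].
In Python, from workcell import status, vision, job gives the robot as it stands. The module is installed in compiled form; this text tells all that it offers.
- The arm moves only by the tool apply_moves, never from a script. Its argument "moves" is one flat list of numbers, 6 for each row, row after row: the shift along the world's x, y, z in units of 25 mm (1.0 is 25 mm), then the turn, a rotation vector about the world's x, y, z in rad. In form: [x, y, z, rx, ry, rz, x, y, z, rx, ry, rz, ...]. A call has 1 to 20 rows; each row is the pose to reach, as a shift and turn from the pose commanded when the call began; what a row does not reach only later rows make up. A row lasts 1/12 s, in which the tool goes at most 41.7 mm and 7.16 degrees, less where a joint would pass 70% of its speed; a pose out of reach is approached as far as the arm can. A call with a gripper value outside its range is refused whole. "claw" is the opening in per cent of the stroke, from 0 (shut) to 100 (fully open), set as the call begins (left out, the last holds). The fingers move at their own pace and stop on an object; "newtons" is the grip in N (left out, the last holds). Time passes only in rows, so rows that repeat a pose let the fingers close. It gives the time, the measured TCP pose, the force, the opening and the grip force at its end, in the units of the state.
- status.get_state(): the state, without advancing time (a new reading comes with each control period).
- vision.read_camera(name): name is "scene" or "top" or "wrist"; returns a dict with "image" (420x560x3 uint8, blue, green, red), "camera_matrix" (3x3 intrinsics, pixels), "camera_from_world" (4x4, takes a point from world to camera coordinates). Camera axes: x right, y down, z forward; pixel columns grow to the right and rows downward; lengths in m; the calibration is good to about 2 mm. The wrist camera is an equidistant fisheye: a pixel r from the principal point sees the ray r / f radians off the axis. A picture is of the moment at which its call begins. There is no depth.
- job.hand_in(): hands the job in; it is judged then, once.
The state is a dict: "clock": time; "joint_pos": joint angles; "qvel": joint speeds; "tau": joint torques, N m; "tcp_pos": TCP position; "orientation": TCP orientation; "wrist_force": force on the tool from outside, world axes, zero at the start; "ft_torque": the same for the moment, N m; "finger_gap": finger opening in m; "grip_force": force on a finger pad.
Only numpy, scipy, OpenCV 4.12 (cv2) and the standard library are available. Lean on these libraries where they do the work, as an engineer would, in place of code of your own. Each camera call takes 0.05 s, during which the arm holds its last target. There are 200 camera calls.

## Working session

There is one attempt and no reset: what is moved stays moved. The work goes in short steps, Python scripts to look and compute and a tool call to move; the robot and the scene stay as the last step left them, time stands still between calls to the robot, and variables do not carry over. Pictures are saved under pics/ and viewed, at most 10 in all, crops included, and the job is handed in when it is done.

Besides the shell and the picture viewer there is one more tool, called after "Emit:" as a command line: name --argument value ..., lists and objects as JSON in quotes. apply_moves: Moves the arm, as the interface text tells. Its arguments: {"type":"object","properties":{"moves":{"type":"array","items":{"type":"number"}},"claw":{"type":"number"},"newtons":{"type":"number"}},"required":["moves"]}

```bash
mkdir -p pics; cat > h.py <<'E'
import numpy as np,cv2
from workcell import status,vision,job
def cam(n,f=None):
    c=vision.read_camera(n)
    if f: cv2.imwrite('pics/'+f,c['image'])
    return c
def ray(c,u,v,z):
    K=c['camera_matrix'];T=c['camera_from_world']
    d=T[:3,:3].T@np.linalg.solve(K,[u,v,1.]);o=-T[:3,:3].T@T[:3,3]
    return (o+d*(z-o[2])/d[2]).round(4)
def proj(c,P):
    P=np.atleast_2d(P);T=c['camera_from_world'];q=P@T[:3,:3].T+T[:3,3];q=q@c['camera_matrix'].T
    return (q[:,:2]/q[:,2:]).round(1)
E
python3 - <<'E'
from h import *
a=cam('top','top.png');b=cam('scene','scene.png')
for c in(a,b):print(c['camera_matrix'].round(1),c['camera_from_world'].round(3))
print(status.get_state())
E
```

```text
[[543.6   0.  269.1]
 [  0.  543.6 214.4]
 [  0.    0.    1. ]] [[ 0.002 -1.     0.02  -0.02 ]
 [-0.999 -0.002 -0.035  0.543]
 [ 0.035 -0.02  -0.999  1.483]
 [ 0.     0.     0.     1.   ]]
[[406.7   0.  279.7]
 [  0.  406.7 211.4]
 [  0.    0.    1. ]] [[-0.728  0.685  0.018  0.408]
 [ 0.519  0.568 -0.638 -0.224]
 [-0.448 -0.455 -0.77   1.648]
 [ 0.     0.     0.     1.   ]]
{'clock': 0.1, 'joint_pos': array([ 1.07842431e+00,  3.13942868e-01,  4.50570728e-02,  1.30361041e+00,
       -1.19147274e-05,  1.43121509e+00]), 'qvel': array([-2.81793086e-04, -1.57738500e-03,  6.89738626e-04,  1.01880738e-03,
        3.46045772e-05, -1.52654219e-03]), 'tau': array([ 2.12931620e-03, -4.81728137e+01,  2.99242312e+01,  1.26943958e-02,
       -1.56245114e-04, -3.17110118e-05]), 'tcp_pos': array([0.19845355, 0.53917316, 0.23847352]), 'orientation': array([-2.58452011e-04,  1.75481974e-01,  9.84482277e-01, -8.09713309e-04]), 'wrist_force': array([-0.2219415 ,  0.47730351, -0.20524139]), 'ft_torque': array([ 0.02978166, -0.01297481,  0.06073329]), 'grip_force': 0.0, 'finger_gap': 0.0854658104586658}
```

View pics/top.png

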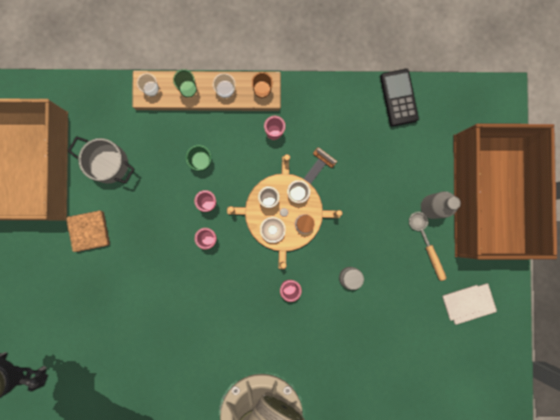

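View pics/scene.png

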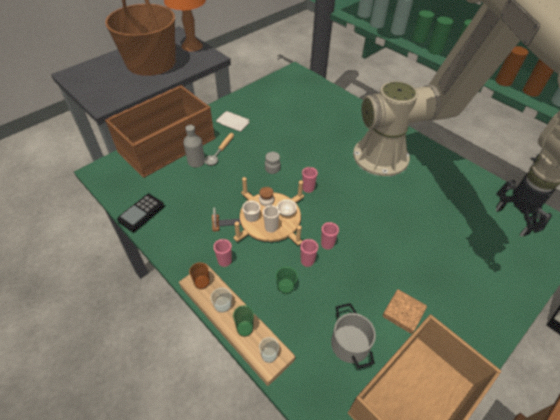

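The top view shows the display centred near (284,212) and the card near (325,157). The pegs are at (287,158), (229,210), (282,265) and (339,214). Tumbler candidates are the white ware at (268,198), (298,192) and (272,230), plus pink look-alikes at (275,127), (205,202), (205,239) and (291,291). I'll check these in an enlarged crop.

```bash
python3 - <<'E'
import cv2,numpy as np
a=cv2.imread('pics/top.png')[140:280,215:355];b=cv2.imread('pics/scene.png')[170:260,205:325]
a=cv2.resize(a,(560,560),interpolation=3);cv2.imwrite('pics/c1.png',a)
b=cv2.resize(b,(720,540),interpolation=3);cv2.imwrite('pics/c2.png',b)
E
```

```text
(no output)
```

View pics/c1.png

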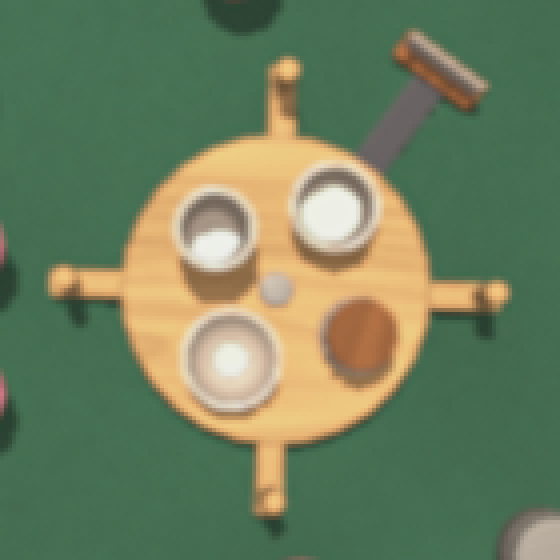

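View pics/c2.png

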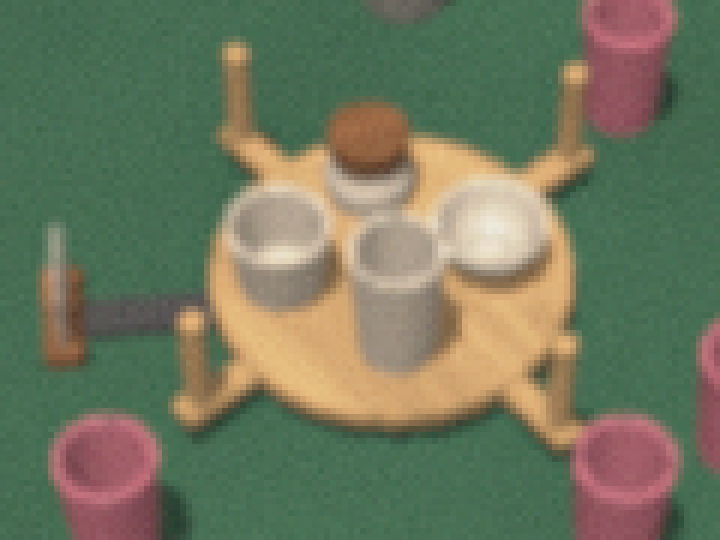

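The tall white tumbler's rim is at crop (215,230), which is top-view pixel (268.6,197.4). The open cup stands at the card, and the pink ones are decoys. The display must turn clockwise by roughly a quarter turn.

```bash
cat >> h.py <<'E'
def an(p,c): d=np.array(p[:2])-c[:2]; return np.degrees(np.arctan2(d[1],d[0])).round(2),np.hypot(*d).round(4)
E
python3 - <<'E'
from h import *
c=cam('top')
f=lambda x,y,z:ray(c,215+x/4-.4,140+y/4-.4,z)
pegs=[f(286,68,.097),f(62,282,.097),f(268,503,.097),f(495,294,.097)]
C=np.mean(pegs,0);print('C',C,'disc',f(276,290,.028))
for p in pegs:print(p,an(p,C))
for n,x,y,z in[('tumbler',215,230,.113),('cup',336,209,.078),('bowl',233,360,.06),('jar',362,335,.078),('holder',441,70,.03)]:
  p=f(x,y,z);print(n,p,an(p,C))
for n,u,v,z in[('pinktop',275,124,.085),('pinkL',205,199,.085),('pinkL2',205,238,.085),('pinkB',291,291,.085),('can',352,279,.065),('glass',199,157,.065)]:
  p=ray(c,u,v,z);print(n,p,an(p,C))
E
```

```text
C [ 0.5488   -0.056375  0.097   ] disc [ 0.5492 -0.0583  0.028 ]
[ 0.6906 -0.0615  0.097 ] (np.float64(-2.07), np.float64(0.1419))
[0.5513 0.0831 0.097 ] (np.float64(88.97), np.float64(0.1395))
[ 0.4091 -0.05    0.097 ] (np.float64(177.39), np.float64(0.1398))
[ 0.5442 -0.1971  0.097 ] (np.float64(-91.87), np.float64(0.1408))
tumbler [ 0.5841 -0.0153  0.113 ] (np.float64(49.32), np.float64(0.0542))
cup [ 0.6005 -0.0954  0.078 ] (np.float64(-37.05), np.float64(0.0648))
bowl [ 0.5014 -0.0283  0.06  ] (np.float64(149.36), np.float64(0.0551))
jar [ 0.5178 -0.1124  0.078 ] (np.float64(-118.96), np.float64(0.064))
holder [ 0.6993 -0.1705  0.03  ] (np.float64(-37.17), np.float64(0.1889))
pinktop [ 0.7781 -0.0329  0.085 ] (np.float64(5.85), np.float64(0.2305))
pinkL [0.5806 0.1491 0.085 ] (np.float64(81.2), np.float64(0.2079))
pinkL2 [0.4791 0.1485 0.085 ] (np.float64(108.79), np.float64(0.2164))
pinkB [ 0.342 -0.075  0.085] (np.float64(-174.85), np.float64(0.2076))
can [ 0.3714 -0.2374  0.065 ] (np.float64(-134.42), np.float64(0.2535))
glass [0.6931 0.1676 0.065 ] (np.float64(57.21), np.float64(0.2664))
```

Emit:
apply_moves --moves '[3, -4.6, 0, 0, 0, 0.15, 6, -9.2, 0, 0, 0, 0.3, 9.3, -13.8, 0, 0, 0, 0.45, 12.6, -18.5, 0, 0, 0, 0.61, 12.6, -18.5, 0, 0, 0, 0.61, 12.6, -18.5, 0, 0, 0, 0.61, 12.6, -18.5, 0, 0, 0, 0.61, 12.6, -18.5, 0, 0, 0, 0.61, 12.6, -18.5, 0, 0, 0, 0.61, 12.6, -18.5, 0, 0, 0, 0.61, 12.6, -18.5, 0, 0, 0, 0.61, 12.6, -18.5, 0, 0, 0, 0.61, 12.6, -18.5, 0, 0, 0, 0.61, 12.6, -18.5, 0, 0, 0, 0.61, 12.6, -18.5, 0, 0, 0, 0.61, 12.6, -18.5, 0, 0, 0, 0.61, 12.6, -18.5, 0, 0, 0, 0.61, 12.6, -18.5, 0, 0, 0, 0.61, 12.6, -18.5, 0, 0, 0, 0.61, 12.6, -18.5, 0, 0, 0, 0.61]' --claw 0 --newtons 20

```text
clock: 1.82
tcp_pos: [0.5131, 0.0783, 0.2395]
orientation: [0.0, -0.129, 0.992, 0.0]
wrist_force: [0.2, 0.7, 0.6]
finger_gap: 0.0001
grip_force: 0.0
```

Emit:
apply_moves --moves '[0, 0, -0.9, 0, 0, 0, 0, 0, -1.8, 0, 0, 0, 0, 0, -2.7, 0, 0, 0, 0, 0, -3.6, 0, 0, 0, 0, 0, -4.5, 0, 0, 0, 0, 0, -5.4, 0, 0, 0, 0, 0, -6.2, 0, 0, 0, 0, 0, -6.8, 0, 0, 0, 0, 0, -6.8, 0, 0, 0, 0, 0, -6.8, 0, 0, 0]'

```text
clock: 2.65
tcp_pos: [0.5128, 0.0778, 0.069]
orientation: [-0.001, -0.129, 0.992, 0.0]
wrist_force: [0.7, -0.4, 0.5]
finger_gap: 0.0001
grip_force: 0.0
```

```bash
python3 - <<'E'
from h import *
b=cam('scene')['image'][160:270,205:350];cv2.imwrite('pics/d1.png',cv2.resize(b,(725,550),interpolation=3))
# arc rows: from 105 deg in 2 deg steps, offsets in units
C=np.array([.549,-.057]);
for a0,a1 in[(105,67),(67,29),(29,13)]:
  p=lambda a:C+.14*np.array([np.cos(np.radians(a)),np.sin(np.radians(a))])
  for a in np.arange(a0-2,a1-.1,-2):
    d=(p(a)-p(a0))/.025;print('%.2f,%.2f,0,0,0,%.3f,'%(*d,np.radians(a-a0)),end=' ')
  print()
E
```

```text
0.19,0.05,0,0,0,-0.035, 0.38,0.09,0,0,0,-0.070, 0.57,0.12,0,0,0,-0.105, 0.77,0.15,0,0,0,-0.140, 0.96,0.17,0,0,0,-0.175, 1.16,0.18,0,0,0,-0.209, 1.35,0.19,0,0,0,-0.244, 1.55,0.19,0,0,0,-0.279, 1.74,0.18,0,0,0,-0.314, 1.94,0.17,0,0,0,-0.349, 2.13,0.15,0,0,0,-0.384, 2.33,0.12,0,0,0,-0.419, 2.52,0.09,0,0,0,-0.454, 2.71,0.05,0,0,0,-0.489, 2.90,0.00,0,0,0,-0.524, 3.09,-0.05,0,0,0,-0.559, 3.27,-0.11,0,0,0,-0.593, 3.46,-0.18,0,0,0,-0.628, 3.64,-0.25,0,0,0,-0.663, 
0.18,-0.08,0,0,0,-0.035, 0.35,-0.17,0,0,0,-0.070, 0.53,-0.26,0,0,0,-0.105, 0.70,-0.35,0,0,0,-0.140, 0.86,-0.46,0,0,0,-0.175, 1.02,-0.57,0,0,0,-0.209, 1.18,-0.68,0,0,0,-0.244, 1.34,-0.80,0,0,0,-0.279, 1.49,-0.93,0,0,0,-0.314, 1.63,-1.06,0,0,0,-0.349, 1.77,-1.20,0,0,0,-0.384, 1.91,-1.34,0,0,0,-0.419, 2.04,-1.48,0,0,0,-0.454, 2.16,-1.63,0,0,0,-0.489, 2.28,-1.78,0,0,0,-0.524, 2.40,-1.94,0,0,0,-0.559, 2.51,-2.10,0,0,0,-0.593, 2.61,-2.27,0,0,0,-0.628, 2.71,-2.44,0,0,0,-0.663, 
0.09,-0.17,0,0,0,-0.035, 0.18,-0.35,0,0,0,-0.070, 0.26,-0.53,0,0,0,-0.105, 0.33,-0.71,0,0,0,-0.140, 0.40,-0.89,0,0,0,-0.175, 0.46,-1.08,0,0,0,-0.209, 0.51,-1.27,0,0,0,-0.244, 0.56,-1.46,0,0,0,-0.279,
```

View pics/d1.png

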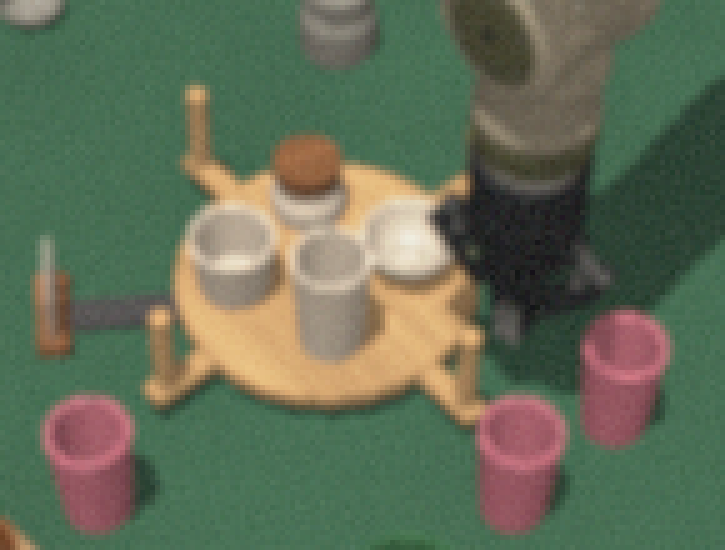

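The fingers stand just behind peg 1 (crop (467,365)), clear of the ware and of the pink look-alikes. I'll push along the arc.

Emit:
apply_moves --moves '[0.19, 0.05, 0, 0, 0, -0.035, 0.38, 0.09, 0, 0, 0, -0.07, 0.57, 0.12, 0, 0, 0, -0.105, 0.77, 0.15, 0, 0, 0, -0.14, 0.96, 0.17, 0, 0, 0, -0.175, 1.16, 0.18, 0, 0, 0, -0.209, 1.35, 0.19, 0, 0, 0, -0.244, 1.55, 0.19, 0, 0, 0, -0.279, 1.74, 0.18, 0, 0, 0, -0.314, 1.94, 0.17, 0, 0, 0, -0.349, 2.13, 0.15, 0, 0, 0, -0.384, 2.33, 0.12, 0, 0, 0, -0.419, 2.52, 0.09, 0, 0, 0, -0.454, 2.71, 0.05, 0, 0, 0, -0.489, 2.9, 0.0, 0, 0, 0, -0.524, 3.09, -0.05, 0, 0, 0, -0.559, 3.27, -0.11, 0, 0, 0, -0.593, 3.46, -0.18, 0, 0, 0, -0.628, 3.64, -0.25, 0, 0, 0, -0.663]'

```text
clock: 4.28
tcp_pos: [0.6057, 0.0714, 0.0712]
orientation: [0.001, 0.202, 0.979, 0.001]
wrist_force: [-1.1, 0.6, -0.8]
finger_gap: 0.0002
grip_force: 0.5
```

```bash
python3 - <<'E'
from h import *
b=cam('scene')['image'][160:270,205:350];cv2.imwrite('pics/d2.png',cv2.resize(b,(725,550),interpolation=3))
E
```

```text
(no output)
```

View pics/d2.png

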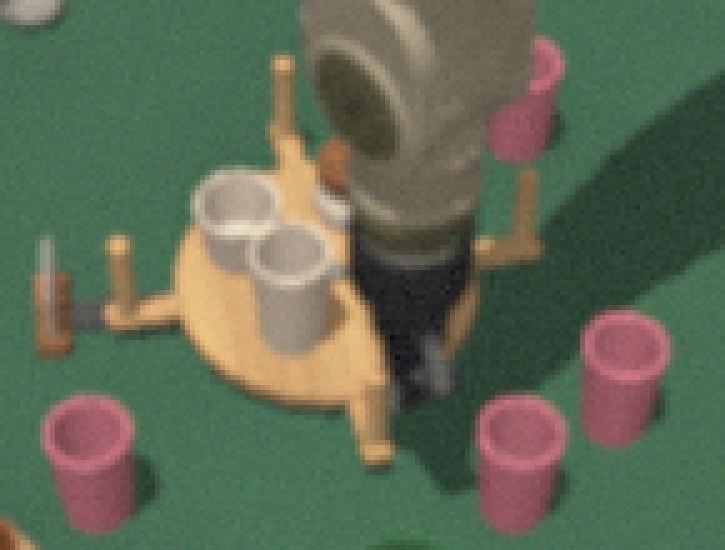

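The display is turning smoothly: peg 1 is now at crop (375,415), the ware is upright, and the force is about 1 N. I'll continue.

Emit:
apply_moves --moves '[0.18, -0.08, 0, 0, 0, -0.035, 0.35, -0.17, 0, 0, 0, -0.07, 0.53, -0.26, 0, 0, 0, -0.105, 0.7, -0.35, 0, 0, 0, -0.14, 0.86, -0.46, 0, 0, 0, -0.175, 1.02, -0.57, 0, 0, 0, -0.209, 1.18, -0.68, 0, 0, 0, -0.244, 1.34, -0.8, 0, 0, 0, -0.279, 1.49, -0.93, 0, 0, 0, -0.314, 1.63, -1.06, 0, 0, 0, -0.349, 1.77, -1.2, 0, 0, 0, -0.384, 1.91, -1.34, 0, 0, 0, -0.419, 2.04, -1.48, 0, 0, 0, -0.454, 2.16, -1.63, 0, 0, 0, -0.489, 2.28, -1.78, 0, 0, 0, -0.524, 2.4, -1.94, 0, 0, 0, -0.559, 2.51, -2.1, 0, 0, 0, -0.593, 2.61, -2.27, 0, 0, 0, -0.628, 2.71, -2.44, 0, 0, 0, -0.663, 2.71, -2.44, 0, 0, 0, -0.663]'

```text
clock: 6.0
tcp_pos: [0.6737, 0.0094, 0.0709]
orientation: [0.001, 0.51, 0.86, 0.001]
wrist_force: [0.3, -0.6, -0.8]
finger_gap: 0.0002
grip_force: 0.0
```

```bash
python3 - <<'E'
from h import *
c=cam('top');b=c['image'][130:280,205:355];cv2.imwrite('pics/d3.png',cv2.resize(b,(600,600),interpolation=3))
print(proj(c,[.549,-.057,.097]))
E
```

```text
[[284.3 211.1]]
```

View pics/d3.png

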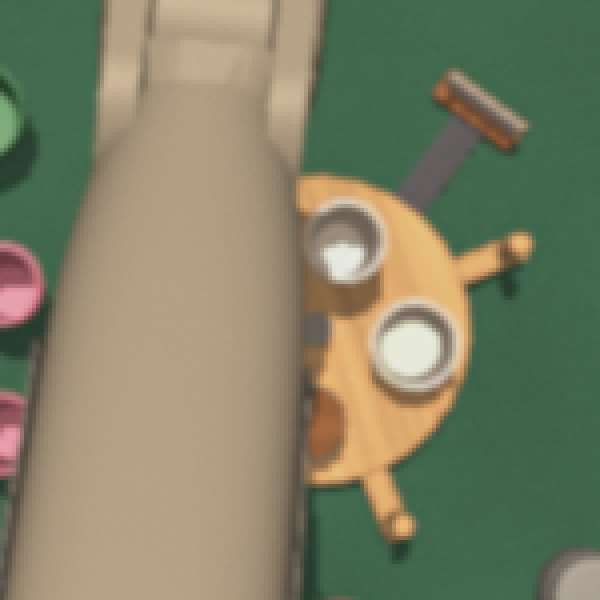

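The top view shows the tumbler rim at crop (343,241) and peg 0 at (518,243). I'll compute what turn is left.

```bash
python3 - <<'E'
from h import *
c=cam('top');C=np.array([.549,-.057])
f=lambda x,y,z:ray(c,205+x/4-.4,130+y/4-.4,z)
for x,y,z in[(343,241,.113),(518,243,.097),(399,524,.097),(480,110,.03)]:print(an(f(x,y,z),C))
s=status.get_state()['tcp_pos'];print(an(s,C))
E
```

```text
(np.float64(-15.16), np.float64(0.0558))
(np.float64(-67.24), np.float64(0.1401))
(np.float64(-157.96), np.float64(0.1378))
(np.float64(-36.93), np.float64(0.1879))
(np.float64(28.36), np.float64(0.1409))
```

Emit:
apply_moves --moves '[0.09, -0.17, 0, 0, 0, -0.035, 0.18, -0.35, 0, 0, 0, -0.07, 0.26, -0.53, 0, 0, 0, -0.105, 0.33, -0.71, 0, 0, 0, -0.14, 0.4, -0.89, 0, 0, 0, -0.175, 0.46, -1.08, 0, 0, 0, -0.209, 0.51, -1.27, 0, 0, 0, -0.244, 0.56, -1.46, 0, 0, 0, -0.279, 0.6, -1.65, 0, 0, 0, -0.314, 0.62, -1.74, 0, 0, 0, -0.332, 0.63, -1.84, 0, 0, 0, -0.349, 0.65, -1.94, 0, 0, 0, -0.367, 0.65, -1.98, 0, 0, 0, -0.375, 0.65, -1.98, 0, 0, 0, -0.375, 0.65, -1.98, 0, 0, 0, -0.375]'

```text
clock: 7.35
tcp_pos: [0.6885, -0.0397, 0.0693]
orientation: [-0.0, 0.661, 0.751, -0.0]
wrist_force: [0.9, 0.2, 0.3]
finger_gap: 0.0002
grip_force: 0.0
```

```bash
python3 - <<'E'
from h import *
c=cam('top');b=c['image'][130:280,205:355];cv2.imwrite('pics/d4.png',cv2.resize(b,(600,600),interpolation=3))
E
```

```text
(no output)
```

View pics/d4.png

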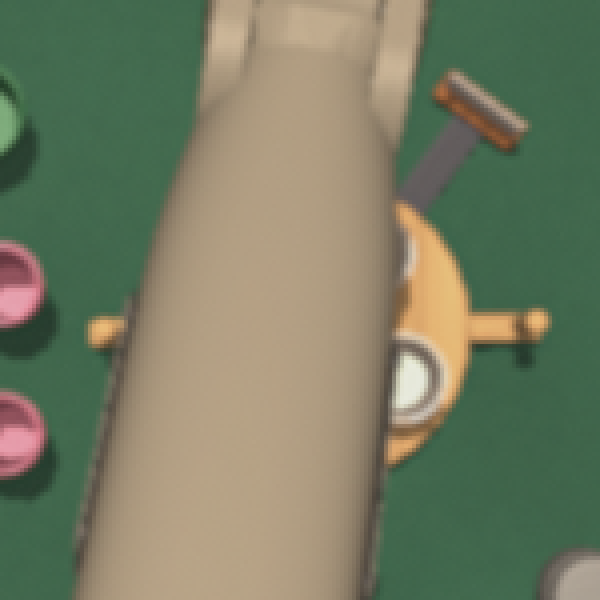

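Peg 0 is at crop (537,322), about -89°, and the goal was about -88.4°. I'll back off, lift away and check.

Emit:
apply_moves --moves '[0, 0.25, 0, 0, 0, 0, 0, 0.5, 0, 0, 0, 0, 0, 0.8, 0, 0, 0, 0, 0, 0.8, 1, 0, 0, 0, 0, 0.8, 2, 0, 0, 0, 0, 0.8, 3, 0, 0, 0, 0, 0.8, 4.5, 0, 0, 0, 0, 0.8, 6, 0, 0, 0, -0.5, 2.2, 6.8, 0, 0, 0, -1, 3.6, 6.8, 0, 0, 0, -1.5, 5, 6.8, 0, 0, 0, -2, 6.4, 6.8, 0, 0, 0, -2.5, 7.8, 6.8, 0, 0, 0, -3, 9.2, 6.8, 0, 0, 0, -3.5, 10.6, 6.8, 0, 0, 0, -4, 12, 6.8, 0, 0, 0, -4, 12, 6.8, 0, 0, 0, -4, 12, 6.8, 0, 0, 0]'

```text
clock: 8.9
tcp_pos: [0.5873, 0.2632, 0.2394]
orientation: [0.0, 0.659, 0.752, 0.0]
wrist_force: [0.7, -0.8, -0.6]
finger_gap: -0.0
grip_force: 0.0
```

```bash
python3 - <<'E'
from h import *
c=cam('top');b=c['image'][130:280,205:355];cv2.imwrite('pics/d5.png',cv2.resize(b,(600,600),interpolation=3))
E
```

```text
(no output)
```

View pics/d5.png

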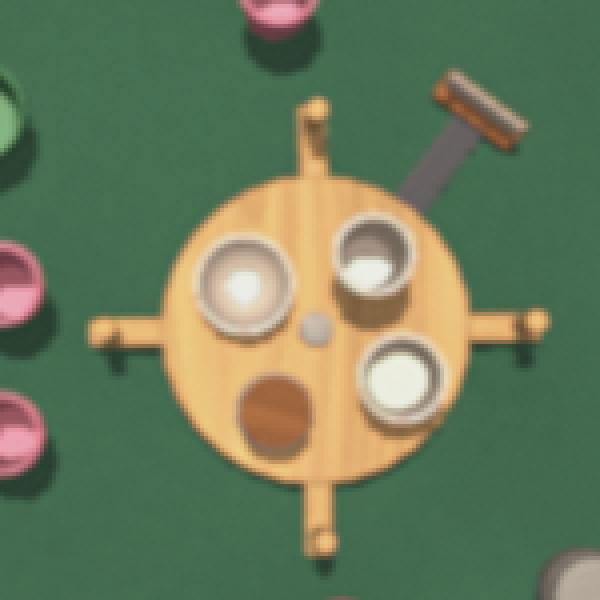

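The tumbler rim is at crop (373,255) and the card holder at (480,110). All the ware is upright. Next, a numeric check, handing in if it is good.

```bash
python3 - <<'E'
from h import *
c=cam('top');C=np.array([.549,-.057])
f=lambda x,y,z:ray(c,205+x/4-.4,130+y/4-.4,z)
t=an(f(373,255,.113),C);h=an(f(480,110,.03),C);y=t[1]*np.sin(np.radians(t[0]-h[0]));print(t,h,y)
if abs(y)<.005: print(job.hand_in())
E
```

```text
(np.float64(-36.91), np.float64(0.0563)) (np.float64(-36.93), np.float64(0.1879)) 1.9652406978361518e-05
the job is handed in; nothing more can be done
None
```

I turned the display about 86° clockwise by pushing peg 1; by camera the tumbler stands within about 1 mm of the card line at 56 mm from the axis, the ware is upright, the arm is clear, and the job is handed in (no verdict returned).

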